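Fit the T-key into the document press

ROBOT

A 7-joint arm with a two-finger parallel gripper is mounted at the origin on the work surface. World frame = base frame: x ahead of the robot, y to its left, z up, the work surface at z = 0. Lengths are in m, angles in rad, forces in N, time in s.
With the tool pointing down it reaches from about 0.4 to 0.85 m from the base axis. Payload 10.4 kg.
Tool frame: the origin (TCP) lies on the centre line of the jaws, within the pads' length; the fingertips stand r.tip_extent ahead of it and the grasp point (between the pads) lies 3 mm ahead of it (r.tip_extent is the distance from the TCP to the fingertips, in m); z points along the fingers, y is the direction in which the jaws open and shut (so a half turn about z gives the same grasp; the last joint's range is limited). The gripper opens to 87 mm and grips with 3 to 60 N. Pads are 19 mm wide; open, the fingers measure 117 mm over their backs; the gripper's body (75 mm by 190 mm) begins 51 mm behind the grasp point.
Start: joints at [-1.239, 0.332, -0.065, 1.46, 0.022, 1.35, -0.088], TCP at [0.217, 0.586, 0.245] pointing down, gripper open.
Joint ranges: [-2.6, 2.6], [-0.5, 2.12], [-1.47, 1.34], [0.16, 2.42], [-1.27, 4.41], [0.06, 2.06], [-2.6, 2.6]. Speed limits (rad/s): [2.22, 2.22, 2.79, 2.79, 3.14, 3.14, 3.14].

INTERFACE

Orientations are given as a unit quaternion [x, y, z, w].
In Python, from bench import r gives the robot as it stands. The module is installed in compiled form; this text tells all that it offers.
- The arm moves only by the shell command python3 -m jog 'ROWS' [FORCE]. ROWS is JSON, a list of rows, each a list of 5 numbers: the shift along the tool's x, y, z in cm, then the turn about the tool's z in rad, then the closure, from 0 (fully open) to 1 (shut). A call has exactly 10 rows; each row shifts and turns the pose as measured when the row begins, along the tool's axes as they then stand; what a row does not reach is not made up. A row lasts 1/10 s, in which the tool goes at most 50 mm and 8.59 degrees, less where a joint would pass 70% of its speed; a pose out of reach is approached as far as the arm can. A call with a gripper value outside its range is refused whole. The fingers move at their own pace and stop on an object; FORCE is the grip in N (left out, the last holds). Time passes only in rows, so rows that do not move let the fingers close, or fill a call up. It gives the time, the measured TCP pose, the force and the opening at its end, in the units of the state.
- r.read_state(): the state, without advancing time (a new reading comes with each control period).
- r.camera(name): name is "side" or "top"; returns a dict with "pixels" (480x640x3 uint8, red, green, blue), "fx", "fy", "cx", "cy" (pixels), "k1" (the pictures are not rectified: a ray, as slopes to the right and down, at radius r is drawn at 1 + k1 r^2 times it, then the intrinsics apply), "camera_from_world" (4x4, takes a point from world to camera coordinates). Camera axes: x right, y up, looking along -z (the intrinsics and any distortion apply to the point x, -y, -z); pixel columns grow to the right and rows downward; lengths in m; the calibration is good to about 2 mm. A picture is of the moment at which its call begins. There is no depth.
- r.close_job(): hands the job in, once; it reports no verdict.
The state is a dict: "time": time; "joint_positions": joint angles; "joint_vel": joint speeds; "joint_torque": joint torques, N m; "ee_pos": TCP position; "eef_rot": TCP orientation; "ft_force": force on the tool from outside, world axes, zero at the start; "torque": the same for the moment, N m; "width": finger opening in m.
Only numpy, scipy, OpenCV 4.12 (cv2) and the standard library are available. Lean on these libraries where they do the work, as an engineer would, in place of code of your own. Each camera call takes 0.05 s, during which the arm holds its last target. There are 200 camera calls.

TASK

The clerk is about to tighten the document press. Lift the T-handled key out of its wooden rest and lower it, without dropping it, into the rectangular recess in the knob of the press that has one (the other press has a solid knob), and leave it standing upright there, fully home in the recess and let go, ready to be turned.

Things in the scene. Friction and masses are not known exactly. Their poses are not given: they have to be found in the camera images.
- key: Loose T-key, 88 mm tall, 0.15-0.31 kg, upright in the rest. Bottom up: steel tongue 32 (x) by 20 (y) by 30 mm tall (lowest 4 mm: 28 by 16); round shaft, 14 mm diameter; wooden crossbar 80 (x) by 18 (y) by 20 mm high, 68 to 88 mm above the bottom: grip it mid-length across its 18 mm. Origin: centre of the tongue's underside; z up, x along the crossbar. A half turn about z gives the same key.
- key_rest: Fixed dark wooden block, 90 (x) by 70 (y) by 35 mm high, with a slot 36 (x) by 24 (y) mm, 25 mm deep, in its top, in which the key stands; the key must rise 25 mm to leave it. Origin: centre of the underside, on the table; z up. The rest and the two presses share three places on the desk in any order.
- recess (a point): Centre of the floor of the rectangular recess in the knob of the right press; z up, x along the recess's long side. Recess 44 (x) by 32 (y) mm, 20 mm deep, 4 mm chamfer at the mouth; floor 90 mm, knob top 110 mm above the table. The aluminium four-lobed knob, 84 by 74 mm, is captive: it only turns about the vertical, stiffly (0.15 N m), and stays put. A half turn gives the same recess.
- plain_press: The other press, not to be used: its knob is solid, with a low dome (top 117 mm above the table) and no recess. Otherwise both presses are alike: fixed to the desk, wooden boards 150 (x) by 120 (y) mm with papers between, a steel bridge along y, the knob on top in the middle. Origin: centre of the underside; z up.
Things that resemble listed ones, but are neither listed nor needed, are in the scene too. What is shaped like the key but pink is not meant.

How it is judged:
On the way:
1. the key is lifted clear of its rest (z of key in the frame of key_rest above 0.045 m), for 0.1 s.
At the end, for the whole second after the job is handed in: The key stands in the recess, let go and at rest: its underside within 6 mm of the recess floor and within 15 mm sideways of its centre, its crossbar along the recess within 34 degrees, upright within 10 degrees (z of key in the frame of recess between -0.006 and 0.006 m and horizontal distance between key and recess below 0.015 m and angle between the x axis of key and the x axis of recess, either way round below 0.6 rad and angle between key's own z axis and vertical below 0.175 rad and linear speed of key below 0.02 m/s); the robot touches nothing.
It fails at once if the key is dropped (it falls freely faster than 0.6 m/s, about 20 mm of fall) (contact force between key and the fingers below 0.05 N and linear speed of key above 0.6 m/s).
It also fails if it takes over 40 s, if anything falls off the work surface, if the arm or the gripper's body presses on something with over 40 N, if the wrist force passes 120 N, or if a joint passes its speed limit or range.

## Working session

There is one attempt and no reset: what is moved stays moved. The work goes in short steps, Python scripts to look and compute and a shell command to move; the robot and the scene stay as the last step left them, time stands still between calls to the robot, and variables do not carry over. Pictures are saved under pics/ and viewed, about 8 in all and at most 12, crops included, and the job is handed in when it is done.

```bash
mkdir -p pics; cat > h.py <<'E'
import numpy as np, cv2
from bench import r
def snap(n,f):
    c=r.camera(n); cv2.imwrite(f,c["pixels"][:,:,::-1]); 
    np.savez(f.replace('.png','.npz'),**{k:np.array(v) for k,v in c.items()}); return c
def load(f): return dict(np.load(f))
def proj(c,P):
    P=np.atleast_2d(P); M=np.array(c["camera_from_world"]); q=P@M[:3,:3].T+M[:3,3]
    s=np.c_[q[:,0]/-q[:,2], -q[:,1]/-q[:,2]]; s=s*(1+c["k1"]*(s**2).sum(1,keepdims=True))
    return np.c_[c["fx"]*s[:,0]+c["cx"], c["fy"]*s[:,1]+c["cy"]]
def ray(c,u,v):
    d=np.array([(u-c["cx"])/c["fx"],(v-c["cy"])/c["fy"]]); s=d.copy()
    for _ in range(20): s=d/(1+c["k1"]*(s@s))
    M=np.array(c["camera_from_world"]); R=M[:3,:3]
    return -R.T@M[:3,3], R.T@np.array([s[0],-s[1],-1])
def atz(c,u,v,z):
    o,d=ray(c,u,v); return o+d*(z-o[2])/d[2]
E
python3 - <<'E'
from h import *
for n in("top","side"):
    c=snap(n,f"pics/{n}0.png"); print(n,ray(c,320,240),c["fx"],c["k1"])
print(r.read_state(), r.tip_extent)
E
```

```text
top (array([0.54031172, 0.04040333, 0.93446874]), array([ 0.07176335, -0.02253876, -0.9972177 ])) 543.7734444337897 -0.06430086886551267
side (array([0.35200405, 0.7275318 , 0.51073513]), array([ 0.27608538, -0.8242447 , -0.49443382])) 446.6414370133617 -0.08718782053058398
{'time': 0.1, 'joint_positions': array([-1.23862671,  0.33278631, -0.06470671,  1.46084222,  0.02160703,
        1.34991989, -0.08854814]), 'joint_vel': array([ 0.00092073, -0.00108153, -0.0009404 , -0.00332451,  0.0002803 ,
        0.00187474, -0.00173854]), 'joint_torque': array([ 7.50226882e-04, -6.24539208e+01,  2.41924950e-02, -3.90722680e+01,
       -6.15555514e-02,  3.64727061e-02,  3.64565142e-05]), 'ee_pos': array([0.21699887, 0.58577961, 0.24385469]), 'eef_rot': array([ 1.76466497e-01,  9.84306445e-01, -6.24876717e-04, -8.02699796e-05]), 'ft_force': array([ 0.1122273 ,  0.31512697, -0.31755562]), 'torque': array([ 0.05973782,  0.08046187, -0.02971319]), 'width': 0.08674978471828079} 0.022
```

View pics/top0.png

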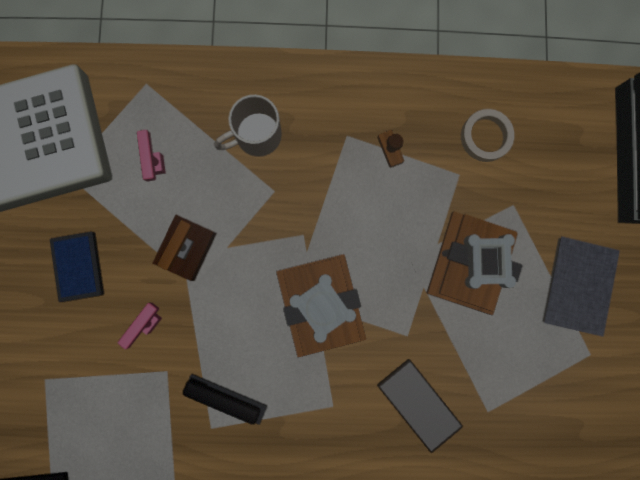

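View pics/side0.png

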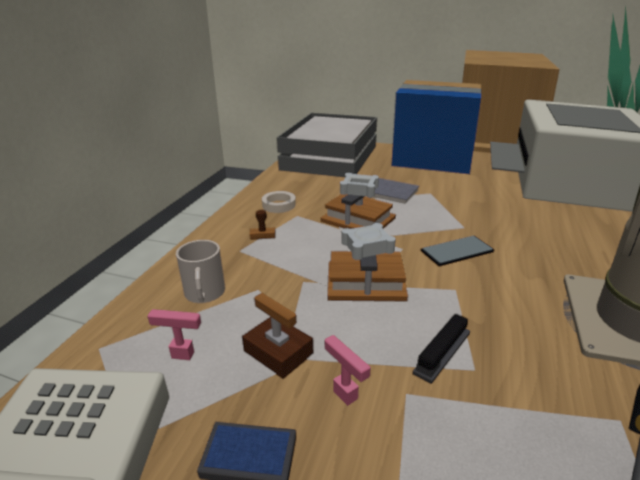

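The top picture shows the wooden key in its dark rest at about (180,247), the recessed knob at (491,262) and the plain domed knob at (322,308). Things that could be taken for the key are the pink T shapes at (147,155) and (140,325). The hand stamp at (392,145) could also be mistaken for it. In the side picture the wooden key is at (275,310). I choose the wooden key in the dark rest and the press at (491,262).

```bash
python3 - <<'E'
from h import *
t=cv2.imread("pics/top0.png"); s=cv2.imread("pics/side0.png")
def crop(i,u,v,w,h): return cv2.resize(cv2.convertScaleAbs(i[v:v+h,u:u+w],alpha=1.5),(400,300),interpolation=cv2.INTER_CUBIC)
a=crop(t,140,207,100,75); b=crop(t,440,225,100,75); c=crop(s,230,290,100,75); d=crop(s,310,165,100,75)
cv2.imwrite("pics/c1.png",np.vstack([np.hstack([a,b]),np.hstack([c,d])]))
E
```

```text
(no output)
```

View pics/c1.png

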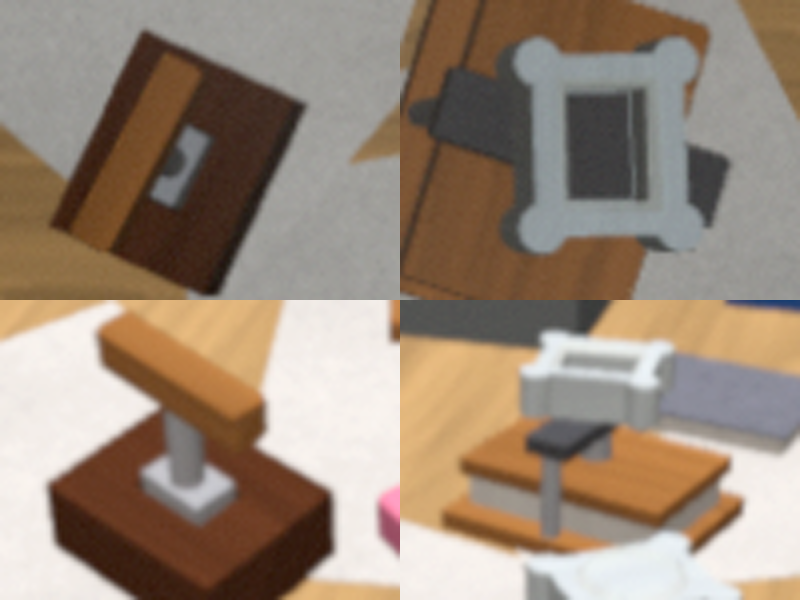

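```bash
python3 - <<'E'
from h import *
from scipy.optimize import least_squares
t=load("pics/top0.npz"); s=load("pics/side0.npz")
T=lambda L,u,v,y0=0,x0=0: np.array([[u+(x-x0)/4,v+(y-y0)/4] for x,y in L])-.5+.125
kt=T([(165,52),(203,75),(108,252),(70,230)],140,207)
ks=T([(98,335),(120,312),(265,402),(238,418)],230,290,300)
def box(p,z,L,W): 
    c,n=np.cos(p[2]),np.sin(p[2]); q=np.array([(-L,-W),(-L,W),(L,W),(L,-W)])/2
    return np.c_[p[0]+q[:,0]*c-q[:,1]*n,p[1]+q[:,0]*n+q[:,1]*c,np.full(4,z)]
from scipy.spatial.distance import cdist
def near(m,o): D=cdist(m,o); i=D.argmin(0); return m[i]-o
def fit(obs,z,L,W,p0):
    f=lambda p: np.concatenate([near(proj(c,box(p,z,L,W)),o).ravel() for c,o in obs])
    best=min((least_squares(f,[p0[0],p0[1],a]) for a in np.arange(-1.5,1.6,.3)),key=lambda q:q.cost)
    print(best.x,np.degrees(best.x[2]),best.cost,best.fun.reshape(-1,2).round(1).tolist())
fit([(t,kt)],.098,.08,.018,atz(t,*kt.mean(0),.098)); fit([(s,ks)],.098,.08,.018,atz(t,*kt.mean(0),.098)); fit([(t,kt),(s,ks)],.098,.08,.018,atz(t,*kt.mean(0),.098))
lobes=T([(535,62),(677,60),(683,228),(540,232)],440,225,0,400)
p=[atz(t,*l,.11) for l in lobes]; m=np.mean(p,0); print(m, np.diff(p,axis=0))
# side lobes / recess check
print("proj side rec",(proj(s,m)-[310,165])*4+[400,300])
mo=T([(567,80),(648,80),(650,200),(568,200)],440,225,0,400)
p=[atz(t,*l,.11) for l in mo]; print(np.mean(p,0),np.diff(p,axis=0))
E
```

```text
[ 0.58667281  0.24587249 -0.45112115] -25.847337988414992 2.355860596592452 [[0.1, -0.7], [0.9, -1.0], [-0.1, 0.8], [-0.9, 0.9]]
[ 0.58527992  0.24342322 -0.32046771] -18.361447457927568 17.605994172349774 [[-1.7, -0.5], [0.9, -0.4], [-3.0, 2.3], [3.7, -1.7]]
[ 0.58682807  0.2464639  -0.43967096] -25.191290502499726 9.203437237955937 [[-0.5, -0.9], [0.3, -1.4], [-0.2, 0.8], [-1.1, 1.0], [-1.6, -1.2], [1.9, -0.7], [1.4, -1.1], [-0.9, 0.8]]
[ 0.57524862 -0.2441494   0.11      ] [[ 0.00247521 -0.05614565  0.        ]
 [-0.06490885 -0.00279648  0.        ]
 [-0.00291996  0.05628873  0.        ]]
proj side rec [[598.69969107 358.42064493]]
[ 0.57732779 -0.24386286  0.11      ] [[ 0.00094871 -0.03201356  0.        ]
 [-0.04634309 -0.00112573  0.        ]
 [-0.0008268   0.03230256  0.        ]]
```

Close crop confirms the choice: a wooden crossbar and a steel shaft in the dark rest, and the knob with an open rectangular recess. The key is at about (0.587, 0.246) with yaw -0.45. The recess is at about (0.576, -0.244) with yaw about 0.03.

```bash
cat >> h.py <<'E'
from scipy.spatial.transform import Rotation as Ro
def delta(x,y,z,yaw):
    "cm in tool axes, and turn, to bring TCP to xyz with tool x along yaw or yaw+pi"
    s=r.read_state(); R=Ro.from_quat(s["eef_rot"]).as_matrix()
    d=R.T@(np.array([x,y,z])-s["ee_pos"])*100
    a=np.arctan2(R[1,0],R[0,0])-yaw; a=(a+np.pi/2)%np.pi-np.pi/2
    print("shift cm",d.round(2),"turn",round(a,3),"pos",s["ee_pos"].round(4),"t",s["time"],"w",s["width"].round(4),"F",s["ft_force"].round(1),"tilt",(R[:,2]).round(3),"q7",s["joint_positions"].round(2))
E
python3 -m jog '[[-4.2,-1.7,0,0.01,0],[-4.2,-1.7,0,0.01,0],[-4.2,-1.7,0,0.01,0],[-4.2,-1.7,0,0.01,0],[-4.2,-1.7,0,0.01,0],[-4.2,-1.7,0,0.01,0],[-4.2,-1.7,0,0.01,0],[-4.2,-1.7,0,0.01,0],[-4.2,-1.7,0,0.01,0],[-4.2,-1.7,0,0.01,0]]' 20
python3 -c "from h import *; delta(.587,.246,.16,-.45)"
```

```text
time: 1.1
ee_pos: [0.5421, 0.2594, 0.2389]
eef_rot: [0.22, 0.975, -0.003, -0.003]
ft_force: [0.5, 0.3, -0.3]
width: 0.0871Traceback (most recent call last):
  File "<string>", line 1, in <module>
    from h import *; delta(.587,.246,.16,-.45)
                     ~~~~~^^^^^^^^^^^^^^^^^^^^
  File "h.py", line 24, in delta
    print("shift cm",d.round(2),"turn",round(a,3),"pos",s["ee_pos"].round(4),"t",s["time"],"w",s["width"].round(4),"F",s["ft_force"].round(1),"tilt",(R[:,2]).round(3),"q7",s["joint_positions"].round(2))
                                                                                               ^^^^^^^^^^^^^^^^
AttributeError: 'float' object has no attribute 'round'
```

```bash
sed -i 's/s\["width"\].round(4)/round(s["width"],4)/' h.py
python3 -c "from h import *; delta(.587,.246,.16,-.45)"
```

```text
shift cm [-4.67  0.77  7.86] turn 0.006 pos [0.5421 0.2594 0.2389] t 1.1 w 0.0871 F [ 0.5  0.3 -0.3] tilt [-0.007 -0.004 -1.   ] q7 [-0.69  0.29  0.21  1.54 -0.06  1.33  0.65]
```

```bash

python3 -m jog '[[-2.3,0.4,0,0,0],[-2.3,0.4,0,0,0],[0,0,2,0,0],[0,0,2,0,0],[0,0,2,0,0],[0,0,2,0,0],[0,0,0,0,0],[0,0,0,0,0],[0,0,0,0,0],[0,0,0,0,0]]'
python3 - <<'E'
from h import *
delta(.587,.246,.091,-.45)
t=snap("top","pics/t2.png"); s=snap("side","pics/s2.png")
a=cv2.resize(cv2.imread("pics/t2.png")[170:320,100:300],(400,300),interpolation=2)
b=cv2.resize(cv2.imread("pics/s2.png")[220:370,180:380],(400,300),interpolation=2)
cv2.imwrite("pics/c2.png",cv2.convertScaleAbs(np.hstack([a,b]),alpha=1.4))
E
```

```text
time: 2.1
ee_pos: [0.5934, 0.2348, 0.1554]
eef_rot: [0.227, 0.974, -0.005, -0.003]
ft_force: [-0.4, -0.3, -0.0]
width: 0.0872
shift cm [1.05 0.79 6.43] turn -0.008 pos [0.5934 0.2348 0.1554] t 2.1 w 0.0872 F [-0.4 -0.3 -0. ] tilt [-0.007 -0.009 -1.   ] q7 [-0.63  0.43  0.23  1.54 -0.1   1.2   0.73]
```

View pics/c2.png

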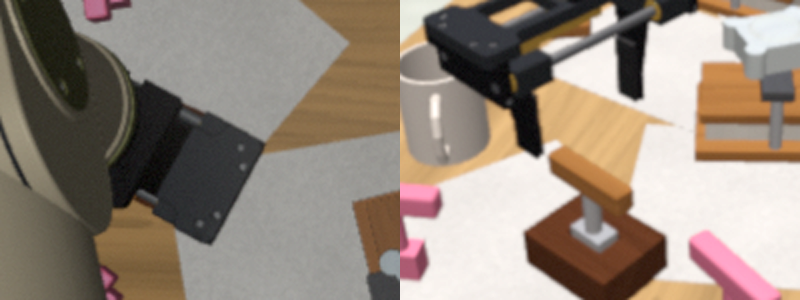

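The fingers straddle the crossbar in the side view (bar at about (590,180) in the crop), and the offset still to make up is about 1 cm. Next I correct that and go down.

```bash

python3 -m jog '[[0.5,0.4,0.4,0,0],[0.5,0.4,0.8,0,0],[0,0,0,0,0],[0,0,1,0,0],[0,0,1,0,0],[0,0,1,0,0],[0,0,1,0,0],[0,0,0,0,0],[0,0,0,0,0],[0,0,0,0,0]]'
python3 -c "from h import *; delta(.587,.246,.091,-.45)"
```

```text
time: 3.2
ee_pos: [0.5867, 0.2469, 0.0981]
eef_rot: [0.227, 0.974, -0.006, -0.003]
ft_force: [0.9, 0.3, -0.2]
width: 0.0869
shift cm [-0.07 -0.06  0.71] turn -0.008 pos [0.5867 0.2469 0.0981] t 3.2 w 0.0869 F [ 0.9  0.3 -0.2] tilt [-0.008 -0.01  -1.   ] q7 [-0.64  0.48  0.22  1.59 -0.11  1.09  0.72]
```

```bash

python3 -m jog '[[-0.1,0,0.4,0,0],[0,0,0.3,0,0],[0,0,0,0,0],[0,0,0,0,0.5],[0,0,0,0,1],[0,0,0,0,1],[0,0,0,0,1],[0,0,0,0,1],[0,0,0,0,1],[0,0,0,0,1]]' 35
python3 -c "from h import *; delta(.587,.246,.091,-.45)"
```

```text
time: 4.2
ee_pos: [0.5885, 0.2467, 0.0921]
eef_rot: [0.227, 0.974, -0.005, -0.002]
ft_force: [-0.1, -0.5, 1.1]
width: 0.0388
shift cm [ 0.1  -0.13  0.11] turn -0.008 pos [0.5885 0.2467 0.0921] t 4.2 w 0.0388 F [-0.1 -0.5  1.1] tilt [-0.006 -0.008 -1.   ] q7 [-0.63  0.49  0.21  1.59 -0.11  1.08  0.72]
```

```bash

python3 -m jog '[[0,0,0,0,1],[0,0,0,0,1],[0,0,0,0,1],[0,0,0,0,1],[0,0,0,0,1],[0,0,0,0,1],[0,0,0,0,1],[0,0,0,0,1],[0,0,0,0,1],[0,0,0,0,1]]'
python3 -c "from h import *; delta(.587,.246,.235,-.45)"
```

```text
time: 5.2
ee_pos: [0.5885, 0.2467, 0.0921]
eef_rot: [0.227, 0.974, -0.005, -0.002]
ft_force: [0.4, -0.4, -0.5]
width: 0.0176
shift cm [  0.13  -0.27 -14.29] turn -0.008 pos [0.5885 0.2467 0.0921] t 5.2 w 0.0176 F [ 0.4 -0.4 -0.5] tilt [-0.006 -0.008 -1.   ] q7 [-0.63  0.49  0.21  1.59 -0.11  1.08  0.72]
```

Gripped at 17.6 mm. Next I lift it by about 15 cm.

```bash

python3 -m jog '[[0,0,-0.5,0,1],[0,0,-1,0,1],[0,0,-1.5,0,1],[0,0,-2,0,1],[0,0,-2,0,1],[0,0,-2.5,0,1],[0,0,-2.5,0,1],[0,0,-2.5,0,1],[0,0,-1,0,1],[0,0,0,0,1]]'
python3 - <<'E'
from h import *
delta(.576,-.244,.245,.03)
s=snap("side","pics/s3.png")
cv2.imwrite("pics/c3.png",cv2.convertScaleAbs(cv2.resize(cv2.imread("pics/s3.png")[180:380,160:400],(720,600),interpolation=2),alpha=1.3))
E
```

```text
time: 6.2
ee_pos: [0.5892, 0.2476, 0.2619]
eef_rot: [0.227, 0.974, -0.003, -0.0]
ft_force: [0.6, -0.6, -2.1]
width: 0.0174
shift cm [-20.57 -44.65   2.01] turn -0.488 pos [0.5892 0.2476 0.2619] t 6.2 w 0.0174 F [ 0.6 -0.6 -2.1] tilt [-0.002 -0.007 -1.   ] q7 [-0.65  0.36  0.24  1.4  -0.08  1.39  0.7 ]
```

View pics/c3.png

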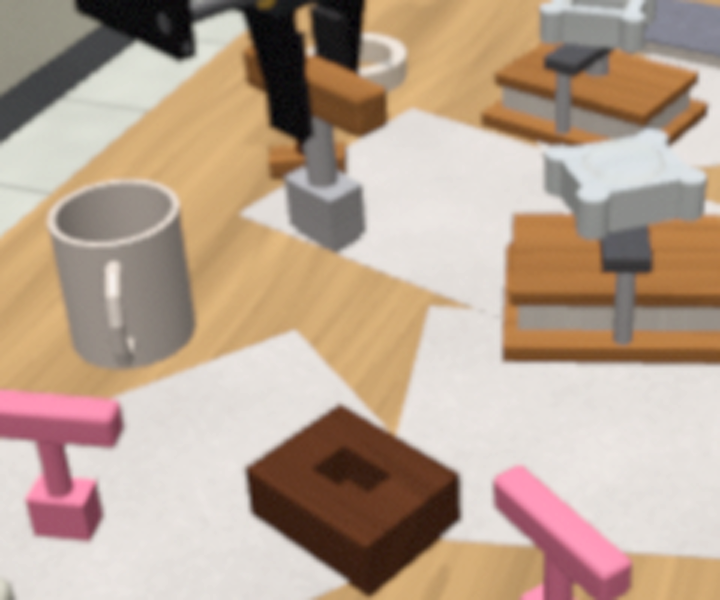

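The key hangs upright (tongue at about (325,210) in the crop) above the now empty slot. Next I carry it across while turning.

```bash

python3 -m jog '[[-0.9,-1.8,0,-0.04,1],[-1.6,-3.6,0,-0.05,1],[-1.4,-3.7,0,-0.05,1],[-1.2,-3.8,0,-0.05,1],[-1.0,-3.9,0,-0.05,1],[-0.8,-3.9,0,-0.05,1],[-0.7,-3.9,0,-0.05,1],[-0.5,-4,0,-0.05,1],[-0.3,-4,0,-0.05,1],[-0.2,-3,0,-0.04,1]]'
python3 -c "from h import *; delta(.576,-.244,.245,.03)"
```

```text
time: 7.25
ee_pos: [0.5864, -0.1287, 0.248]
eef_rot: [-0.026, 1.0, -0.004, -0.012]
ft_force: [0.3, 0.0, -1.4]
width: 0.0178
shift cm [  1.63 -11.46   0.43] turn 0.022 pos [ 0.5864 -0.1287  0.248 ] t 7.25 w 0.0178 F [ 0.3  0.  -1.4] tilt [-0.024 -0.009 -1.   ] q7 [-0.16  0.3   0.37  1.52 -0.1   1.36  1.84]
```

```bash

python3 -m jog '[[0.3,-2.5,0,0,1],[0.3,-2.5,0,0.01,1],[0.3,-2.5,0,0.01,1],[0.3,-2,0,0,1],[0.2,-1,0,0,1],[0,0,0,0,1],[0,0,0,0,1],[0,0,0,0,1],[0,0,0,0,1],[0,0,0,0,1]]'
python3 - <<'E'
from h import *
delta(.576,-.244,.245,.03)
t=snap("top","pics/t4.png"); s=snap("side","pics/s4.png")
a=cv2.resize(cv2.imread("pics/t4.png")[207:297,430:550],(400,300),interpolation=2)
b=cv2.resize(cv2.imread("pics/s4.png")[125:245,290:450],(400,300),interpolation=2)
cv2.imwrite("pics/c4.png",cv2.convertScaleAbs(np.hstack([a,b]),alpha=1.4))
E
```

```text
time: 8.25
ee_pos: [0.5721, -0.239, 0.2387]
eef_rot: [-0.015, 1.0, -0.003, -0.02]
ft_force: [-0.2, -1.0, -2.1]
width: 0.018
shift cm [-0.35 -0.51 -0.64] turn -0.001 pos [ 0.5721 -0.239   0.2387] t 8.25 w 0.018 F [-0.2 -1.  -2.1] tilt [-0.039 -0.006 -0.999] q7 [-0.01  0.36  0.43  1.47 -0.13  1.37  2.02]
```

View pics/c4.png

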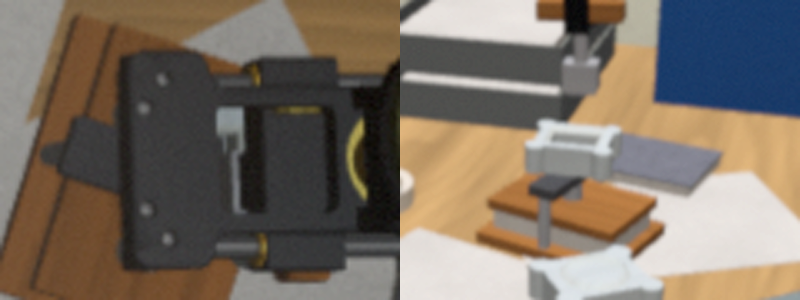

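```bash

python3 -m jog '[[-0.3,-0.2,0.5,0,1],[-0.3,-0.2,1,0,1],[0,-0.1,1,0,1],[0,0,0.9,0,1],[0,0,0,0,1],[0,0,0,0,1],[0,0,0,0,1],[0,0,0,0,1],[0,0,0,0,1],[0,0,0,0,1]]'
python3 - <<'E'
from h import *
delta(.579,-.2435,.172,.03)
s=snap("side","pics/s5.png")
st=r.read_state(); R=Ro.from_quat(st["eef_rot"]).as_matrix(); b=st["ee_pos"]+.082*R[:,2]
print("key bottom",b.round(4))
I=cv2.convertScaleAbs(cv2.resize(cv2.imread("pics/s5.png")[140:215,310:410],(800,600),interpolation=2),alpha=1.4)
def dr(P,col):
    q=((proj(s,P)-[310,140]+.5)*8).astype(int); cv2.polylines(I,[q],True,col,1)
h=np.array([(-1,-1),(-1,1),(1,1),(1,-1)])
dr(b+np.array([x*.014*R[:,0]+y*.008*R[:,1] for x,y in h]),(0,255,0))
dr(b+np.array([x*.016*R[:,0]+y*.010*R[:,1]-.030*R[:,2] for x,y in h]),(0,255,0))
c,n=np.cos(.03),np.sin(.03)
dr(np.array([(.576+x*.022*c-y*.016*n,-.244+x*.022*n+y*.016*c,.11) for x,y in h]),(0,0,255))
cv2.imwrite("pics/c5.png",I)
E
```

```text
time: 9.35
ee_pos: [0.5773, -0.2445, 0.2013]
eef_rot: [-0.015, 1.0, -0.003, -0.02]
ft_force: [0.3, 0.5, -2.3]
width: 0.0175
shift cm [-0.29  0.11  2.92] turn -0.001 pos [ 0.5773 -0.2445  0.2013] t 9.35 w 0.0175 F [ 0.3  0.5 -2.3] tilt [-0.04  -0.006 -0.999] q7 [-0.    0.4   0.42  1.5  -0.14  1.31  2.03]
key bottom [ 0.5741 -0.245   0.1194]
```

View pics/c5.png

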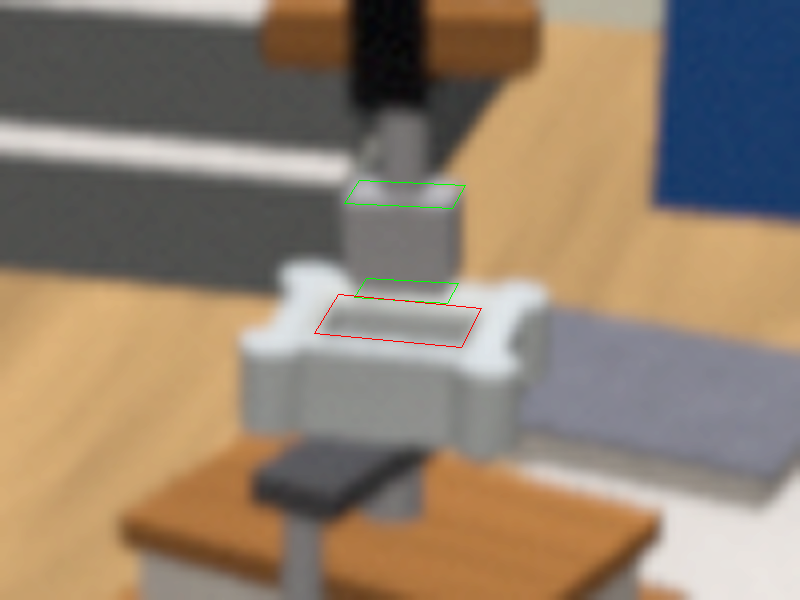

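The overlays agree with the picture: the tongue's outline and the recess at about (398,322) in the crop. The key has to shift about 2 mm in +x, then go down 2.9 cm.

```bash

python3 -m jog '[[-0.2,0.1,0.2,0,1],[0,0,0.5,0,1],[0,0,0.5,0,1],[0,0,0.5,0,1],[0,0,0.4,0,1],[0,0,0.3,0,1],[0,0,0.2,0,1],[0,0,0,0,1],[0,0,0,0,1],[0,0,0,0,1]]'
python3 -c "from h import *; delta(.579,-.2435,.172,.03)"
```

```text
time: 10.4
ee_pos: [0.5783, -0.2435, 0.1727]
eef_rot: [-0.015, 1.0, -0.003, -0.02]
ft_force: [-0.9, 0.2, -1.7]
width: 0.0175
shift cm [-0.08 -0.    0.07] turn -0.001 pos [ 0.5783 -0.2435  0.1727] t 10.4 w 0.0175 F [-0.9  0.2 -1.7] tilt [-0.04  -0.006 -0.999] q7 [ 0.    0.42  0.41  1.54 -0.15  1.25  2.04]
```

```bash

python3 -m jog '[[0,0,0.1,0,1],[0,0,0,0,1],[0,0,0,0,1],[0,0,0.1,0,1],[0,0,0,0,1],[0,0,0,0,1],[0,0,0,0,1],[0,0,0,0,1],[0,0,0,0,1],[0,0,0,0,1]]'
python3 -c "from h import *; delta(.579,-.2435,.172,.03)"
```

```text
time: 11.4
ee_pos: [0.5788, -0.2439, 0.1723]
eef_rot: [-0.015, 1.0, -0.003, -0.019]
ft_force: [-0.7, -0.7, -0.0]
width: 0.0179
shift cm [-0.02  0.04  0.03] turn -0.001 pos [ 0.5788 -0.2439  0.1723] t 11.4 w 0.0179 F [-0.7 -0.7 -0. ] tilt [-0.037 -0.007 -0.999] q7 [ 0.    0.42  0.41  1.54 -0.15  1.25  2.04]
```

Contact is made: the key's weight is now carried by the floor, at the expected height. I release.

```bash

python3 -m jog '[[0,0,0,0,0.78],[0,0,0,0,0.74],[0,0,0,0,0.7],[0,0,0,0,0.6],[0,0,0,0,0.5],[0,0,0,0,0.4],[0,0,0,0,0.3],[0,0,0,0,0.3],[0,0,0,0,0.3],[0,0,0,0,0.3]]'
python3 - <<'E'
from h import *
delta(.579,-.2435,.172,.03)
s=snap("side","pics/s6.png")
I=cv2.convertScaleAbs(cv2.resize(cv2.imread("pics/s6.png")[125:215,300:420],(800,600),interpolation=2),alpha=1.4)
cv2.imwrite("pics/c6.png",I)
E
```

```text
time: 12.4
ee_pos: [0.579, -0.244, 0.1723]
eef_rot: [-0.015, 1.0, -0.003, -0.018]
ft_force: [1.4, -0.4, 0.9]
width: 0.0605
shift cm [-0.    0.05  0.03] turn -0.001 pos [ 0.579  -0.244   0.1723] t 12.4 w 0.0605 F [ 1.4 -0.4  0.9] tilt [-0.037 -0.007 -0.999] q7 [ 0.    0.42  0.41  1.54 -0.15  1.25  2.04]
```

View pics/c6.png

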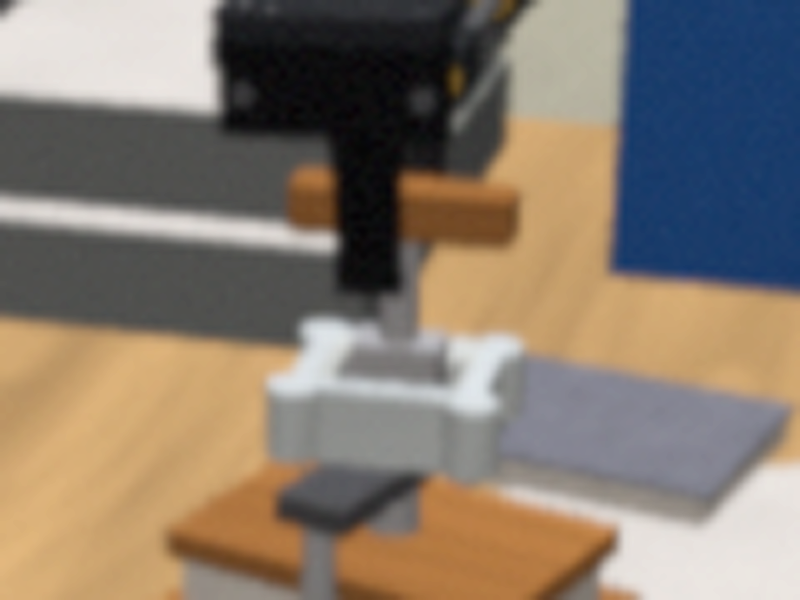

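The key stands in the recess: tongue sunk at (395,365), crossbar at (405,205), fingers clear. I retreat upward.

```bash

python3 -m jog '[[0,0,0,0,0.2],[0,0,-1,0,0.2],[0,0,-1.5,0,0.2],[0,0,-2,0,0.2],[0,0,-2,0,0.2],[0,0,-2,0,0.2],[0,0,-2,0,0.2],[0,0,-1,0,0.2],[0,0,0,0,0.2],[0,0,0,0,0.2]]'
python3 -m jog '[[2,3,0,0,0.2],[2,4,0,0,0.2],[2,4,0,0,0.2],[2,4,0,0,0.2],[2,4,0,0,0.2],[1,2,0,0,0.2],[0,0,0,0,0.2],[0,0,0,0,0.2],[0,0,0,0,0.2],[0,0,0,0,0.2]]'
python3 - <<'E'
from h import *
delta(.579,-.2435,.172,.03)
t=snap("top","pics/t7.png"); s=snap("side","pics/s7.png")
def dr(c,f,u,v,w,h,Ps):
    I=cv2.convertScaleAbs(cv2.resize(cv2.imread(f)[v:v+h,u:u+w],(400,300),interpolation=2),alpha=1.4); k=400/w
    for P in Ps: cv2.polylines(I,[((proj(c,P)-[u,v]+.5)*k).astype(int)],True,(0,255,0),1)
    return I
h=np.array([(-1,-1),(-1,1),(1,1),(1,-1)]); c,n=np.cos(.03),np.sin(.03)
bx=lambda L,W,z: np.array([(.576+x*L*c-y*W*n,-.244+x*L*n+y*W*c,z) for x,y in h])
Ps=[bx(.04,.009,.178),bx(.016,.010,.12)]
cv2.imwrite("pics/c7.png",np.hstack([dr(t,"pics/t7.png",440,225,100,75,Ps),dr(s,"pics/s7.png",305,125,112,84,Ps)]))
E
```

```text
time: 13.45
ee_pos: [0.5838, -0.2436, 0.3001]
eef_rot: [-0.014, 1.0, -0.004, -0.016]
ft_force: [-0.1, 0.7, -0.5]
width: 0.0694
time: 14.45
ee_pos: [0.4599, -0.0316, 0.2923]
eef_rot: [-0.014, 1.0, -0.006, -0.023]
ft_force: [0.4, -0.5, 0.4]
width: 0.0694
shift cm [-11.87 -21.38  11.74] turn -0.003 pos [ 0.4599 -0.0316  0.2923] t 14.45 w 0.0694 F [ 0.4 -0.5  0.4] tilt [-0.045 -0.012 -0.999] q7 [-0.31 -0.04  0.27  1.78  0.02  1.44  1.55]
```

View pics/c7.png

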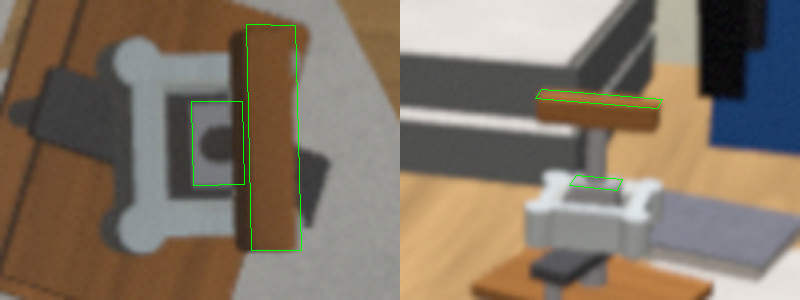

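The key matches the model of a seated key in both views, within a few pixels and a few degrees, and the gripper is clear. I hand the job in.

```bash
python3 -c "from bench import r; print(r.close_job())"
```

```text
the job is handed in; nothing more can be done
None
```

I lifted the wooden key out of its rest, carried it over and lowered it into the recessed knob of the right-hand press. I released it once the wrist force showed the recess floor was carrying its weight, then moved the arm well clear. The job was handed in soon after 14.5 s on the robot's clock; no verdict is reported.

- **Last checks:** in the top and side pictures, the crossbar and tongue match the outline of a fully seated, upright key to about 2 mm. The wrist force is about zero, and the gripper is about 0.24 m away sideways.
- **Small disagreements:** the crossbar is turned a few degrees from the recess axis. The tool was tilted about 2° when I let go, but the pictures show no lean left in the key. Both are well within tolerance, and no check failed.

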